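# Refit the grating of the bench dust box

### The arm

A 6-joint arm with a two-finger parallel gripper is mounted at the origin on a cart in front of the work surface, level with it; the furniture and walls round the work are solid. World frame = base frame: x ahead of the robot, y to its left, z up, the work surface at z = 0. Lengths are in mm, angles in rad, forces in N, time in s.
With the tool pointing down it reaches from about 300 to 775 mm from the base axis. Payload 14.6 kg.
Tool frame: the origin (TCP) lies at the very end of the fingers, on their centre line; the grasp point (between the pads) lies 19 mm behind it; z points along the fingers, y is the line along which they close (so a half turn about z gives the same grasp; the last joint's range is limited). The gripper opens to 94 mm and grips with 3 to 60 N. Pads are 16 mm wide; open, the fingers measure 119 mm over their backs; the gripper's body (75 mm by 177 mm) begins 78 mm behind the grasp point.
Start: joints at [1.053, 0.3, 1.521, -0, 1.321, -0.067], TCP at [239.623, 495.045, 180.746] pointing down, gripper open.
Joint ranges: [-3.03, 3.03], [-0.79, 2.21], [0.23, 2.52], [-1.04, 4.18], [0, 3.07], [-2.55, 2.55]. Speed limits (rad/s): [2.22, 2.22, 2.57, 3.14, 3.14, 3.14].

### API

Orientations are given as [roll, pitch, yaw] about the fixed x, y, z axes, in that order (R = Rz(yaw) Ry(pitch) Rx(roll)).
In Python, from cell import manip, optics gives the robot as it stands.
- The arm moves only by the shell command python3 -m crank 'ROWS' [FORCE]. ROWS is JSON, a list of rows, each a list of 7 numbers: the opening in per cent of the stroke, from 0 (shut) to 100 (fully open), then the shift along the tool's x, y, z in mm, then the turn, a rotation vector about the tool's x, y, z in rad. A call has 1 to 10 rows; each row is the pose to reach, as a shift and turn from the pose commanded when the call began, along the tool's axes at that moment; what a row does not reach only later rows make up. A row lasts 1/10 s, in which the tool goes at most 50 mm and 8.59 degrees, less where a joint would pass 70% of its speed; a pose out of reach is approached as far as the arm can. A call with a gripper value outside its range is refused whole. The fingers move at their own pace and stop on an object; FORCE is the grip in N (left out, the last holds). Time passes only in rows, so rows that repeat a pose let the fingers close. It gives the time, the measured TCP pose, the force, the opening and the grip force at its end, in the units of the state.
- manip.read_state(): the state, without advancing time (a new reading comes with each control period).
- optics.camera(name): name is "side" or "top"; returns (picture, depth): 420x560x3 uint8, red, green, blue; 420x560 float32, mm along the optical axis (not along the pixel's ray), 0 where there is no reading.
- optics.calibration(name): a dict with "camera_matrix" (3x3 intrinsics, pixels), "R" (3x3) and "t" (3): a world point X has camera coordinates R X + t. Camera axes: x right, y down, z forward; pixel columns grow to the right and rows downward; lengths in mm; the calibration is good to about 2 mm. A picture is of the moment at which its call begins. calibration takes no time and is no camera call.
- manip.sign_off(): hands the job in; it is judged then, once.
The state is a dict: "clock": time; "joints": joint angles; "qd": joint speeds; "effort": joint torques, N m; "eef_pos": TCP position; "eef_rot": TCP orientation; "wrist_force": force on the tool from outside, world axes, zero at the start; "moment": the same for the moment, N m; "finger_gap": finger opening in mm; "finger_force": force on a finger pad.
Only numpy, scipy, OpenCV 4.12 (cv2) and the standard library are available. Lean on these libraries where they do the work, as an engineer would, in place of code of your own. Each camera call takes 0.05 s, during which the arm holds its last target. There are 200 camera calls.

### The job

Put the dark steel grating back into the dust box: it is longer than the opening, so tilt it, push its far end in under the far lip against the spring bar, lower the near end past the near lip, then let it come back until it lies flat on both ledges with an end under each lip, and let go. Work gently: do not force it, and leave the other things on the bench where they are.

Things in the scene. Friction and masses are not known exactly. Their poses are not given: they have to be found in the camera images.
- dust_box: white dust box fixed on the bench, grey hose stub on its -y side, 128 (y) x 54 mm high, x from -97 to +119 mm; origin at bench level. Its aluminium frame (lips, walls, ledges, spring bar as one) is screwed in slotted holes and sits up to 8 mm towards +x or -x of the figures and points given here: this shift is not reported, it must be felt or seen. Over 50 N from the grating does damage.
- grating: dark steel grating, 156 (x) x 100 (y) x 5 mm, 0.2 to 0.34 kg, origin at the centre of its underside; both ends alike. A blue upright grip plate, 10 mm thick (x), 56 wide (y), stands on its middle, top 50 mm above the underside, foot 34 x 62 x 3 mm. Starts flat on the bench, grip up, its x within 0.5 rad of the box's x.
- near_lip (a point): middle of the free edge of the near (-x) lip, at its top, for an unshifted frame (box x -70, z 54 mm). Both lips are 4 mm plates, underside at z 50. Near wall face at x -78; near ledge x -78 to -54, top at z 30. Side walls of the opening at y -53.5 and +53.5, no lips there. Site axes as the box's.
- far_lip (a point): middle of the free edge of the far (+x) lip, at its top, for an unshifted frame (box x +68, z 54 mm), so the opening is 138 mm long. Far ledge from x +60 to +104, top at z 30. Site axes as the box's.
- bar_face (a point): face of the spring bar at rest, for an unshifted frame (box x +74, z 40 mm); bar 96 mm wide, z 31 to 49, hidden under the far lip. It yields 20 mm towards +x, then stops dead; pushes back 1.6 N at first, 0.6 N more per mm, 13.6 N at the stop. The flat grating clears the near lip only with the bar 14 to 20 mm in (10 to 13.6 N). Let go there, it springs back to the near wall and often jams askew.
- seat (a point): where the seated grating's origin lies for an unshifted frame (box 0, 0, z 30 mm): flat on both ledges, near end against the near wall, held there by the bar with 4 N; the bar's grip can hold an end up off its ledge until it is pressed down lightly. With the frame's shift it lies up to 8 mm away along box x; y play 3.5 mm each way. Site axes as the box's.
- plaster_model: beige plaster arch model, 62 x 66 x 28 mm, origin under its centre; leave alone
- polishing_tin: round tin with blue lid, 64 mm across, 28 mm high, origin under its centre; leave alone
- stain_bottle: small white bottle with black cap, 30 mm across, 70 mm high, origin under its centre; leave alone
- bridge: small white three-tooth bridge, 11 x 26 x 8 mm, origin under its centre; leave alone

How it is judged (in metres and radians):
At the end, for the whole second after the job is handed in: The grating lies flat (within 0.03 rad) and still on the ledges inside the box, below both lips: its origin 27.5 to 32 mm above the box's origin, within 11.5 mm in box x and 6 mm in box y, lengthwise with the box within 0.09 rad (z of grating in the frame of dust_box between 0.0275 and 0.032 m and angle between grating's own z axis and vertical below 0.03 rad and x of grating in the frame of dust_box between -0.0115 and 0.0115 m and y of grating in the frame of dust_box between -0.006 and 0.006 m and angle between the x axis of grating and the x axis of dust_box, either way round below 0.09 rad and linear speed of grating below 0.01 m/s and angular speed of grating below 0.1 rad/s); the robot touches nothing.
It fails at once if grating and dust box press on each other with more than 50 N (contact force between grating and dust_box above 50 N).
It fails at once if the plaster model is moved more than 20 mm (distance of plaster_model from where it was at the start of the episode above 0.02 m).
It fails at once if the polishing tin is moved more than 20 mm (distance of polishing_tin from where it was at the start of the episode above 0.02 m).
It fails at once if the stain bottle is moved more than 20 mm (distance of stain_bottle from where it was at the start of the episode above 0.02 m).
It fails at once if the bridge is moved more than 20 mm (distance of bridge from where it was at the start of the episode above 0.02 m).
It also fails if it takes over 64 s, if anything falls off the work surface, if the arm or the gripper's body presses on something with over 40 N, if the wrist force passes 120 N, or if a joint passes its speed limit or range.

## Working session

There is one attempt and no reset: what is moved stays moved. The work goes in short steps, Python scripts to look and compute and a shell command to move; the robot and the scene stay as the last step left them, time stands still between calls to the robot, and variables do not carry over. Pictures are saved under pics/ and viewed, at most 10 in all, crops included, and the job is handed in when it is done.

```bash
ls; mkdir -p pics; python3 - <<'E'
from cell import manip, optics
import cv2,numpy as np
s=manip.read_state(); print(s)
ims=[]
for n in("top","side"):
    p,d=optics.camera(n); np.savez(f"pics/{n}0.npz",p=p,d=d); c=optics.calibration(n); print(n,c)
    cv2.imwrite(f"pics/{n}0.png",p[:,:,::-1])
E
```

```text
pics
{'clock': 0.0, 'joints': array([ 1.05342185e+00,  3.00483353e-01,  1.52159292e+00,  1.99093640e-05,
        1.32070168e+00, -6.66153542e-02]), 'qd': array([ 0.00018455, -0.00124636,  0.00125976,  0.00079431,  0.00090612,
       -0.00076471]), 'effort': array([ 1.52254630e-03, -5.31798720e+01, -3.52737129e+01,  7.09382258e-02,
        2.43862916e-02, -9.44569138e-05]), 'eef_pos': array([239.4644919 , 494.80242773, 180.17461958]), 'eef_rot': array([-3.14041126e+00, -9.81423749e-05,  2.69082853e+00]), 'wrist_force': array([-0.33639117, -1.02473142,  0.07318412]), 'moment': array([-0.04564779,  0.01290418,  0.04762446]), 'finger_force': 0.0, 'finger_gap': 93.8782873646815}
top {'camera_matrix': array([[528.92180524,   0.        , 276.3305191 ],
       [  0.        , 528.92180524, 213.88660657],
       [  0.        ,   0.        ,   1.        ]]), 'R': array([[ 0.00712685, -0.9999597 , -0.00545952],
       [-0.99658802, -0.00665366, -0.0822681 ],
       [ 0.08222846,  0.0060272 , -0.99659528]]), 't': array([ -13.87741071,  608.6433073 , 1116.44899835])}
side {'camera_matrix': array([[437.19491236,   0.        , 284.94299025],
       [  0.        , 437.19491236, 217.15748975],
       [  0.        ,   0.        ,   1.        ]]), 'R': array([[-0.92594374, -0.37727693,  0.0170384 ],
       [-0.20122334,  0.45467525, -0.86762871],
       [ 0.31958936, -0.8068039 , -0.49692063]]), 't': array([563.25433308, 202.84888255, 728.85287952])}
```

View pics/top0.png

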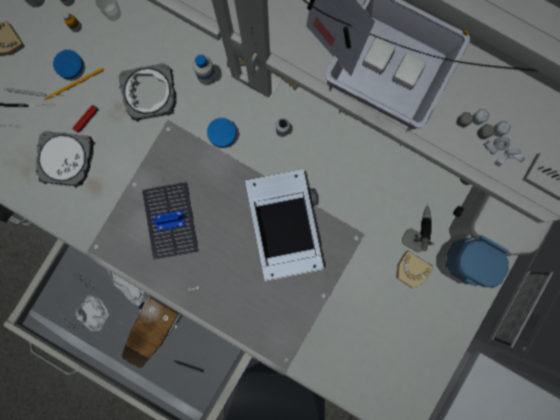

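View pics/side0.png

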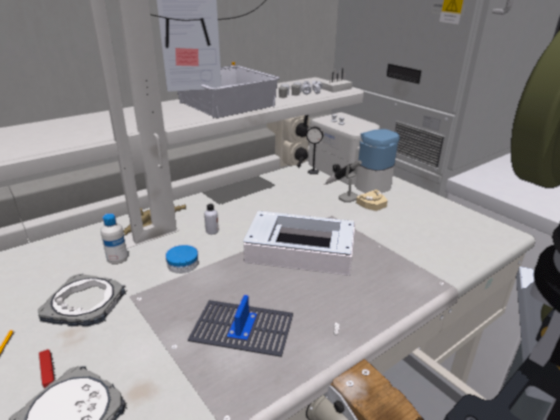

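Top: grating at about (171,220) with blue grip; box at about (285,225), hose at (314,197), so box +x points up in the image. Side confirms that the grating is flat with its grip up, and the bridge is at (337,327).

```bash
cat > h.py <<'E'
import numpy as np,cv2
from cell import manip,optics
from scipy.spatial.transform import Rotation as Rt
def plane(n,uv,z):
    c=optics.calibration(n);K,R,t=c["camera_matrix"],c["R"],c["t"]
    uv=np.atleast_2d(uv).astype(float)
    r=np.c_[uv,np.ones(len(uv))]@np.linalg.inv(K).T@R   # rays in world
    o=-R.T@t
    return (o+r*((z-o[2])/r[:,2])[:,None])
def proj(n,X):
    c=optics.calibration(n);x=np.atleast_2d(X)@c["R"].T+c["t"]; x=x@c["camera_matrix"].T
    return x[:,:2]/x[:,2:]
def rect(n,mask,z):
    m=mask.astype(np.uint8)
    k,l,st,ce=cv2.connectedComponentsWithStats(m); i=1+np.argmax(st[1:,4])
    cs,_=cv2.findContours((l==i).astype(np.uint8),cv2.RETR_EXTERNAL,cv2.CHAIN_APPROX_NONE)
    P=plane(n,cs[0][:,0],z)[:,:2]
    return cv2.minAreaRect(P.astype(np.float32)),st[i]
E
python3 - <<'E'
from h import *
f=np.load("pics/top0.npz");p=f["p"].astype(int);d=f["d"]
r,g,b=p[...,0],p[...,1],p[...,2]; v=p.max(2)
def roi(m,x0,x1,y0,y1):
    o=np.zeros_like(m);o[y0:y1,x0:x1]=m[y0:y1,x0:x1];return o
print(rect("top",roi((v<70)|((b>r+40)),135,205,175,265),5))
print("blue",rect("top",roi(b>r+60,135,205,175,265),45))
print("box",rect("top",roi(v>125,240,330,165,285),54))
print("open",rect("top",roi(v<70,250,322,185,270),54))
print(p[225,285],p[180,270],p[240,205],p[255,185])
cv2.imwrite("pics/c1.png",cv2.resize(p[160:290,130:335,::-1].astype(np.uint8),None,fx=3.8,fy=3.8,interpolation=cv2.INTER_CUBIC))
E
```

```text
(((595.2733154296875, 223.84695434570312), (155.03363037109375, 101.61681365966797), 10.572774887084961), array([ 143,  182,   56,   76, 2695], dtype=int32))
blue (((591.9678344726562, 219.37652587890625), (33.75767135620117, 64.7247085571289), 10.72752571105957), array([153, 211,  32,  20, 425], dtype=int32))
box (((589.3909912109375, -32.52125549316406), (242.09014892578125, 177.803466796875), 0.3531940281391144), array([ 245,  165,   85,  116, 4542], dtype=int32))
open (((577.8323974609375, -26.77655029296875), (109.93257904052734, 103.69242095947266), 11.853293418884277), array([ 256,  198,   58,   61, 2567], dtype=int32))
[21 22 24] [149 161 171] [ 98 100 100] [94 97 96]
```

View pics/c1.png

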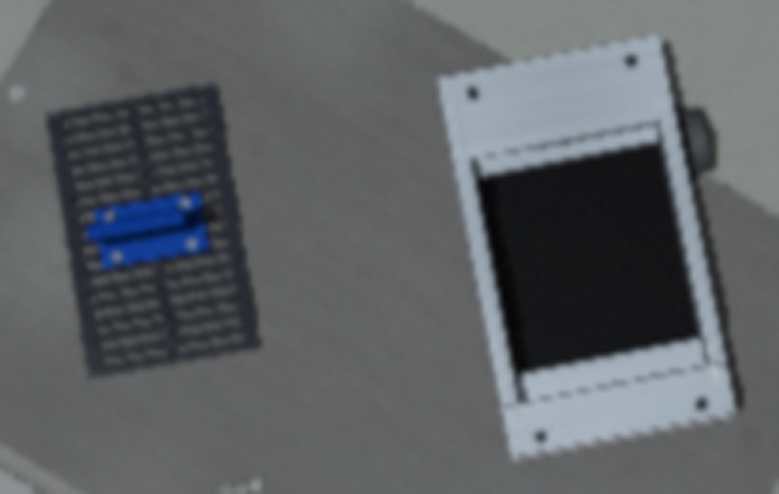

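The crop shows both dashed lines at the lip free edges: far (478,157)-(658,124), near (510,403)-(705,365). The ledge inner edges are also visible, so the frame shift can be measured by profile.

```bash
python3 - <<'E'
from h import *
f=np.load("pics/top0.npz");p=f["p"]
c=np.array([[440,78],[660,38],[740,408],[515,458]],float)
uv=(c+.5)/3.8-.5+[130,160]
P=plane("top",uv,54)[:,:2];print(P.round(1))
x=P[[0,1]].mean(0)-P[[2,3]].mean(0);print("len",np.linalg.norm(x),"yaw",np.arctan2(x[1],x[0]))
y=P[[0,3]].mean(0)-P[[1,2]].mean(0);print("wid",np.linalg.norm(y),"yaw",np.arctan2(-y[0],y[1]))
yaw=(np.arctan2(x[1],x[0])*216+np.arctan2(-y[0],y[1])*128)/344
ex=np.array([np.cos(yaw),np.sin(yaw)]);ey=np.array([-ex[1],ex[0]])
C=P.mean(0)-11*ex;print("C",C,yaw)
g=cv2.cvtColor(p,cv2.COLOR_RGB2GRAY).astype(np.float32)
def prof(z,xs,ys):
    X=C+xs[:,None,None]*ex+ys[None,:,None]*ey
    uv=proj("top",np.concatenate([X.reshape(-1,2),np.full((X.size//2,1),z)],1)).astype(np.float32).reshape(len(xs),-1,2)
    return cv2.remap(g,uv[...,0],uv[...,1],cv2.INTER_LINEAR).mean(1)
ys=np.linspace(-40,40,60)
for lo,hi in((-112,-48),(50,128)):
    xs=np.arange(lo,hi,2.);print([(int(a),int(b)) for a,b in zip(xs,prof(54,xs,ys))])
print("z30");
for lo,hi in((-80,-40),(45,76)):
    xs=np.arange(lo,hi,2.);print([(int(a),int(b)) for a,b in zip(xs,prof(30,xs,ys))])
print("y@54"); 
def profy(z,ysr):
    xs=np.linspace(-40,40,40);X=C+xs[None,:,None]*ex+ysr[:,None,None]*ey
    uv=proj("top",np.concatenate([X.reshape(-1,2),np.full((X.size//2,1),z)],1)).astype(np.float32).reshape(len(ysr),-1,2)
    return cv2.remap(g,uv[...,0],uv[...,1],cv2.INTER_LINEAR).mean(1)
for ysr in (np.arange(-76,-44,2.),np.arange(44,76,2.)): print([(int(a),int(b)) for a,b in zip(ysr,profy(54,ysr))])
E
```

```text
[[ 677.5   56. ]
 [ 700.7  -66.3]
 [ 495.9 -110.8]
 [ 467.7   12.4]]
len 211.91292955891055 yaw 0.2093736469903309
wid 125.44441198842166 yaw 0.20635967222134316
C [574.69900193 -29.43840259] 0.2082521680065215
[(-112, 98), (-110, 98), (-108, 98), (-106, 98), (-104, 98), (-102, 98), (-100, 102), (-98, 117), (-96, 140), (-94, 159), (-92, 170), (-90, 172), (-88, 172), (-86, 173), (-84, 173), (-82, 173), (-80, 174), (-78, 174), (-76, 174), (-74, 174), (-72, 173), (-70, 166), (-68, 155), (-66, 156), (-64, 170), (-62, 174), (-60, 174), (-58, 173), (-56, 170), (-54, 155), (-52, 115), (-50, 58)]
[(50, 19), (52, 19), (54, 20), (56, 26), (58, 55), (60, 105), (62, 147), (64, 162), (66, 158), (68, 143), (70, 134), (72, 148), (74, 161), (76, 164), (78, 163), (80, 161), (82, 160), (84, 160), (86, 161), (88, 161), (90, 161), (92, 160), (94, 160), (96, 161), (98, 162), (100, 162), (102, 161), (104, 160), (106, 159), (108, 158), (110, 159), (112, 161), (114, 162), (116, 157), (118, 144), (120, 129), (122, 125), (124, 126), (126, 127)]
z30
[(-80, 174), (-78, 174), (-76, 174), (-74, 174), (-72, 173), (-70, 164), (-68, 154), (-66, 158), (-64, 171), (-62, 175), (-60, 174), (-58, 173), (-56, 170), (-54, 156), (-52, 117), (-50, 61), (-48, 28), (-46, 22), (-44, 21), (-42, 21)]
[(45, 19), (47, 19), (49, 20), (51, 19), (53, 19), (55, 19), (57, 20), (59, 31), (61, 67), (63, 117), (65, 152), (67, 162), (69, 156), (71, 140), (73, 135), (75, 150)]
y@54
[(-76, 97), (-74, 95), (-72, 94), (-70, 90), (-68, 76), (-66, 54), (-64, 50), (-62, 84), (-60, 133), (-58, 155), (-56, 160), (-54, 153), (-52, 119), (-50, 70), (-48, 34), (-46, 22)]
[(44, 18), (46, 13), (48, 9), (50, 9), (52, 19), (54, 61), (56, 120), (58, 154), (60, 164), (62, 163), (64, 144), (66, 115), (68, 100), (70, 98), (72, 98), (74, 98)]
```

```bash
cat >> h.py <<'E'
C=np.array([574.3,-27.5]); YAW=0.2075; S=2.2; H=14.   # box origin, yaw, frame shift, TCP above grating underside
def orient(phi,th=0.):
    c,s,C_,S_=np.cos(phi),np.sin(phi),np.cos(th),np.sin(th)
    return np.array([[-s,c*C_,-c*S_],[c,s*C_,-s*S_],[0,-S_,-C_]])
def step(pos,R,frac=(1,)):
    s=manip.read_state(); R0=Rt.from_euler("xyz",s["eef_rot"]).as_matrix()
    d=R0.T@(np.array(pos)-s["eef_pos"]); w=Rt.from_matrix(R0.T@R).as_rotvec()
    print("shift",d.round(1),"turn",w.round(4),"| now",s["eef_pos"].round(1),"F",s["wrist_force"].round(1))
def boxpose(x,z,th,y=0.,phi=None):
    """TCP pose for grating origin at frame coords x,y,z (shifted frame), far end down by th"""
    phi=YAW if phi is None else phi
    ex=np.array([np.cos(YAW),np.sin(YAW)]);ey=np.array([-ex[1],ex[0]])
    R=orient(phi,th); o=np.r_[C+(x+S)*ex+y*ey,z]
    return o-H*R[:,2],R
def tip(xt,zt,th,**k):  # pose by far bottom tip
    return boxpose(xt-78*np.cos(th),zt+78*np.sin(th),th,**k)
def now():
    s=manip.read_state(); R=Rt.from_euler("xyz",s["eef_rot"]).as_matrix()
    o=s["eef_pos"]+H*R[:,2]; d=o[:2]-C; c,q=np.cos(YAW),np.sin(YAW)
    th=np.arcsin(-R[2,1]); x=d[0]*c+d[1]*q-S; F=s["wrist_force"]
    print("t",round(s["clock"],2),"frame x %.1f y %.1f z %.1f th %.3f dphi %.4f roll %.3f"%(x,-d[0]*q+d[1]*c,o[2],th,np.arctan2(-R[0,0],R[1,0])-YAW,R[2,0]),
     "far tip x %.1f z %.1f near x %.1f z %.1f"%(x+78*np.cos(th),o[2]-78*np.sin(th),x-78*np.cos(th),o[2]+78*np.sin(th)),
     "Fbox %.1f %.1f %.1f"%(F[0]*c+F[1]*q,-F[0]*q+F[1]*c,F[2]),"M",s["moment"].round(2),"gap %.1f ff %.1f"%(s["finger_gap"],s["finger_force"]))
E
python3 -c "
from h import *
step([595.3,223.8,110],orient(.1845))"
```

```text
shift [-438.3  -88.8   70.3] turn [-1.000e-03  4.000e-04  9.355e-01] | now [239.5 494.8 180.2] F [ 0.3  0.6 -0. ]
```

```bash
python3 -m crank '[[50,-55,-11,9,0,0,0.117],[50,-110,-22,18,0,0,0.234],[50,-164,-33,26,0,0,0.351],[50,-219,-44,35,0,0,0.468],[50,-274,-55,44,0,0,0.585],[50,-329,-67,53,0,0,0.702],[50,-384,-78,62,0,0,0.82],[50,-438,-88.5,70,0,0,0.9355],[50,-438,-88.5,70,0,0,0.9355],[50,-438,-88.5,70,0,0,0.9355]]' 50
python3 -c "
from h import *
step([595.3,223.8,110],orient(.1845))
step([595.3,223.8,14],orient(.1845))"
```

```text
clock: 1.1
eef_pos: [597.9, 220.4, 108.6]
eef_rot: [-3.139, 0.001, 1.751]
wrist_force: [-0.7, 0.0, -0.6]
finger_gap: 46.7
finger_force: 0.0
shift [ 3.8 -1.9 -1.4] turn [-0.0022  0.0009 -0.0047] | now [597.9 220.4 108.6] F [-0.7  0.  -0.6]
shift [ 3.9 -1.7 94.6] turn [-0.0022  0.0009 -0.0047] | now [597.9 220.4 108.6] F [-0.7  0.  -0.6]
```

```bash
python3 -m crank '[[50,0,0,0,0,0,0],[50,0,0,0,0,0,0]]' 
python3 - <<'E'
from h import *
step([595.3,223.8,14],orient(.1845))
p,d=optics.camera("side");q=p[200:400,150:400,::-1];cv2.imwrite("pics/s1.png",cv2.resize(q,None,fx=3,fy=3,interpolation=cv2.INTER_CUBIC))
E
```

```text
clock: 1.3
eef_pos: [594.6, 225.3, 110.7]
eef_rot: [-3.141, -0.0, 1.756]
wrist_force: [-0.2, 0.8, -0.2]
finger_gap: 46.9
finger_force: 0.0
shift [-1.7  0.5 96.7] turn [-0.0004 -0.0001  0.0009] | now [594.6 225.3 110.7] F [-0.2  0.8 -0.2]
```

View pics/s1.png

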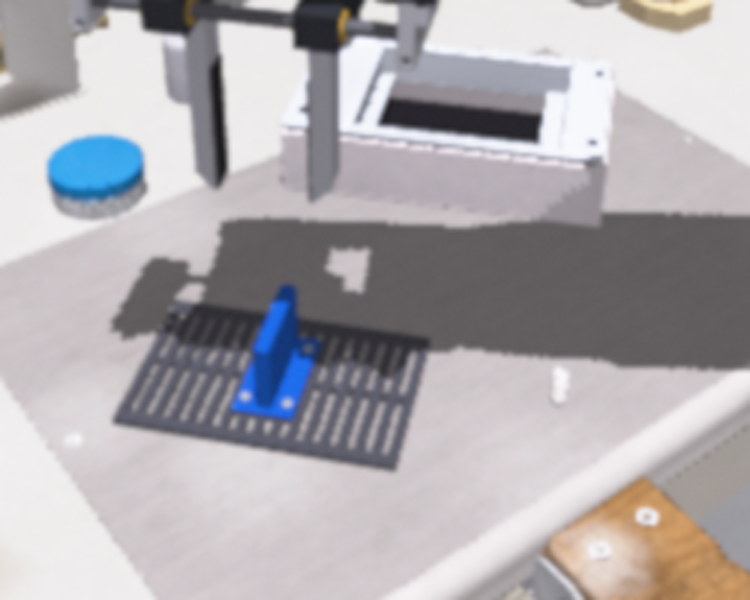

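The fingers, at (210,180) and (320,195), straddle the plate line and the plate is below at (275,345). I'll go down and close.

```bash
python3 -m crank '[[50,-1.5,0.5,20,0,0,0],[50,-1.5,0.5,45,0,0,0],[50,-1.5,0.5,70,0,0,0],[50,-1.5,0.5,90,0,0,0],[50,-1.5,0.5,96.5,0,0,0],[50,-1.5,0.5,96.5,0,0,0],[0,-1.5,0.5,96.5,0,0,0],[0,-1.5,0.5,96.5,0,0,0],[0,-1.5,0.5,96.5,0,0,0],[0,-1.5,0.5,96.5,0,0,0]]' 50
python3 -m crank '[[0,0,0,0,0,0,0],[0,0,0,0,0,0,0],[0,0,0,0,0,0,0]]'
python3 -c "
from h import *
step([595.3,223.8,14],orient(.1845))
now()"
```

```text
clock: 2.35
eef_pos: [596.3, 223.2, 14.8]
eef_rot: [3.141, -0.0, 1.755]
wrist_force: [0.6, -0.2, 0.6]
finger_gap: 18.3
finger_force: 0.0
clock: 2.65
eef_pos: [596.0, 223.2, 14.5]
eef_rot: [-3.141, 0.0, 1.755]
wrist_force: [-3.3, -0.5, 5.0]
finger_gap: 9.5
finger_force: 50.0
shift [ 0.8 -0.6  0.5] turn [-0.0001  0.     -0.    ] | now [596.  223.2  14.5] F [-3.3 -0.5  5. ]
t 2.65 frame x 70.7 y 240.8 z 0.5 th 0.000 dphi -0.0230 roll -0.000 far tip x 148.7 z 0.5 near x -7.3 z 0.5 Fbox -3.3 0.2 5.0 M [-0.17  0.58 -0.  ] gap 9.5 ff 50.0
```

```bash
sed -i 's/H=14\. /H=14.5 /' h.py; python3 -m crank '[[0,0,0,-5,0,0,0],[0,0,0,-15,0,0,0],[0,0,0,-35,0,0,0],[0,0,0,-60,0,0,0],[0,0,0,-85,0,0,0],[0,0,0,-100,0,0,0],[0,0,0,-100,0,0,0],[0,0,0,-100,0,0,0],[0,0,0,-100,0,0,0]]'
python3 -c "
from h import *
now();step(*tip(60,80,.25))"
```

```text
clock: 3.55
eef_pos: [595.5, 223.0, 112.7]
eef_rot: [-3.139, 0.0, 1.755]
wrist_force: [-0.6, -0.3, -3.5]
finger_gap: 9.5
finger_force: 50.0
t 3.55 frame x 70.1 y 240.7 z 98.2 th 0.002 dphi -0.0231 roll -0.000 far tip x 148.1 z 98.0 near x -7.9 z 98.4 Fbox -0.7 -0.2 -3.5 M [-0.04 -0.01  0.02] gap 9.5 ff 50.0
shift [-242.6  -76.5   -0.4] turn [ 0.2477 -0.0026 -0.023 ] | now [595.5 223.  112.7] F [-0.6 -0.3 -3.5]
```

```bash
python3 -m crank '[[0,-20,-6,0,0.02,0,-0.002],[0,-50,-16,0,0.05,0,-0.005],[0,-85,-27,0,0.09,0,-0.008],[0,-120,-38,0,0.125,0,-0.012],[0,-155,-49,0,0.16,0,-0.015],[0,-190,-60,0,0.195,0,-0.018],[0,-222,-70,0,0.23,0,-0.021],[0,-242.5,-76.5,0,0.248,-0.0026,-0.023],[0,-242.5,-76.5,0,0.248,-0.0026,-0.023],[0,-242.5,-76.5,0,0.248,-0.0026,-0.023]]'
python3 -m crank '[[0,0,0,0,0,0,0],[0,0,0,0,0,0,0],[0,0,0,0,0,0,0],[0,0,0,0,0,0,0]]'
python3 - <<'E'
from h import *
now()
p,d=optics.camera("side");q=p[150:330,190:430,::-1];cv2.imwrite("pics/s2.png",cv2.resize(q,None,fx=3,fy=3,interpolation=cv2.INTER_CUBIC))
p,d=optics.camera("top");q=p[150:300,200:350,::-1];cv2.imwrite("pics/t2.png",cv2.resize(q,None,fx=4,fy=4,interpolation=cv2.INTER_CUBIC))
now();step(*tip(60,60,.25)); step(*tip(60,34,.25))
E
```

```text
clock: 4.55
eef_pos: [565.1, -29.1, 113.3]
eef_rot: [-2.893, -0.001, 1.778]
wrist_force: [0.7, 1.0, -3.5]
finger_gap: 9.4
finger_force: 50.0
clock: 4.95
eef_pos: [565.4, -28.8, 114.3]
eef_rot: [-2.894, -0.0, 1.779]
wrist_force: [-0.4, 0.5, -2.8]
finger_gap: 9.5
finger_force: 50.0
t 4.95 frame x -14.7 y 0.5 z 100.2 th 0.248 dphi 0.0007 roll 0.000 far tip x 60.9 z 81.1 near x -90.4 z 119.4 Fbox -0.3 0.6 -2.8 M [ 0.01 -0.25 -0.01] gap 9.5 ff 50.0
t 5.05 frame x -14.8 y 0.3 z 100.2 th 0.248 dphi 0.0003 roll 0.000 far tip x 60.8 z 81.1 near x -90.4 z 119.4 Fbox -0.3 0.1 -4.2 M [-0.02 -0.27  0.01] gap 9.4 ff 50.0
shift [-0.3  4.4 20.5] turn [ 0.0022 -0.0002  0.0004] | now [565.4 -29.  114.3] F [-0.3  0.1 -4.2]
shift [-0.3 10.8 45.7] turn [ 0.0022 -0.0002  0.0004] | now [565.4 -29.  114.3] F [-0.3  0.1 -4.2]
```

View pics/s2.png

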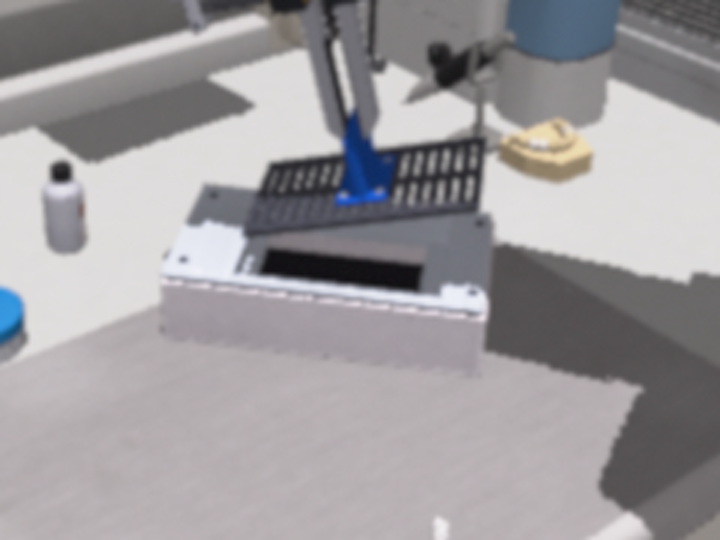

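View pics/t2.png

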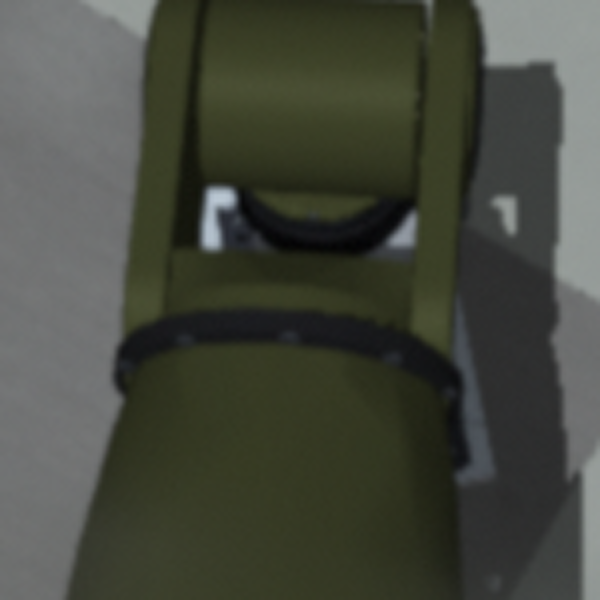

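Side crop: the grating is held tilted with its far (left) end down, its +y edge from (247,233) to (478,207), and the box top +y edge from (163,278) to (487,302). The top view is hidden by the arm. I'll compare these with the predicted projections.

```bash
python3 - <<'E'
from h import *
s=manip.read_state();R=Rt.from_euler("xyz",s["eef_rot"]).as_matrix();o=s["eef_pos"]+H*R[:,2]
px=lambda P:((proj("side",P)-[190,150]+.5)*3-.5).round(0)
for n,x,y in(("far+y",78,50),("near+y",-78,50),("far-y",78,-50),("near-y",-78,-50)):
    print(n,"under",px(o+x*R[:,1]+y*R[:,0]),"top",px(o+x*R[:,1]+y*R[:,0]-5*R[:,2]))
ex=np.array([np.cos(YAW),np.sin(YAW)]);ey=np.array([-ex[1],ex[0]])
for x,y in((119,64),(-97,64),(119,-64),(-97,-64)): print("box",x,y,px(np.r_[C+x*ex+y*ey,54]))
print("dpx/dy",px(o+78*R[:,1]+60*R[:,0])-px(o+78*R[:,1]+50*R[:,0]))
E
```

```text
far+y under [[244. 237.]] top [[242. 230.]]
near+y under [[481. 210.]] top [[479. 203.]]
far-y under [[272. 166.]] top [[270. 160.]]
near-y under [[488. 139.]] top [[487. 132.]]
box 119 64 [[157. 273.]]
box -97 64 [[484. 310.]]
box 119 -64 [[202. 182.]]
box -97 -64 [[493. 212.]]
dpx/dy [[-4.  7.]]
```

```bash
python3 -m crank '[[0,0,1.5,7,0,0,0],[0,0,3,14,0,0,0],[0,0,4.5,20.5,0,0,0],[0,0,5.7,26,0,0,0],[0,0,7,31,0,0,0],[0,0,8,36,0,0,0],[0,0,9.5,41,0,0,0],[0,0,10.5,45,0,0,0],[0,0,10.5,45,0,0,0],[0,0,10.5,45,0,0,0]]'
python3 -m crank '[[0,0,0,0,0,0,0],[0,0,0,0,0,0,0]]'
python3 - <<'E'
from h import *
now();step(*tip(72,34,.25));step(*tip(90,34,.25))
E
```

```text
clock: 6.05
eef_pos: [564.6, -29.4, 68.1]
eef_rot: [-2.894, -0.0, 1.778]
wrist_force: [-0.9, -0.2, -3.6]
finger_gap: 9.6
finger_force: 50.0
clock: 6.25
eef_pos: [564.6, -29.4, 68.3]
eef_rot: [-2.894, -0.0, 1.778]
wrist_force: [0.4, 0.2, -3.8]
finger_gap: 9.9
finger_force: 50.0
t 6.25 frame x -15.6 y 0.1 z 54.2 th 0.248 dphi 0.0001 roll 0.000 far tip x 60.0 z 35.1 near x -91.2 z 73.3 Fbox 0.4 0.1 -3.8 M [-0.03 -0.26  0.04] gap 9.9 ff 50.0
shift [-0.1 11.9 -2. ] turn [ 0.0024 -0.0001  0.0002] | now [564.6 -29.4  68.3] F [ 0.4  0.2 -3.8]
shift [-0.1 29.4 -6.5] turn [ 0.0024 -0.0001  0.0002] | now [564.6 -29.4  68.3] F [ 0.4  0.2 -3.8]
```

```bash
python3 -m crank '[[0,0,2.9,-0.7,0,0,0],[0,0,5.8,-1.5,0,0,0],[0,0,8.7,-2.2,0,0,0],[0,0,11.6,-3,0,0,0],[0,0,11.6,-3,0,0,0],[0,0,11.6,-3,0,0,0]]'
python3 -c "
from h import *
now()"
python3 -m crank '[[0,0,2,-0.5,0,0,0],[0,0,4,-1,0,0,0],[0,0,5.8,-1.5,0,0,0],[0,0,5.8,-1.5,0,0,0],[0,0,5.8,-1.5,0,0,0]]'
python3 -c "
from h import *
now()"
python3 -m crank '[[0,0,2,-0.5,0,0,0],[0,0,3.9,-1,0,0,0],[0,0,3.9,-1,0,0,0],[0,0,3.9,-1,0,0,0]]'
python3 -c "
from h import *
now()"
```

```text
clock: 6.85
eef_pos: [576.2, -26.9, 68.0]
eef_rot: [-2.893, -0.0, 1.778]
wrist_force: [-1.5, -0.5, -3.9]
finger_gap: 9.5
finger_force: 50.0
t 6.85 frame x -3.8 y 0.2 z 53.9 th 0.248 dphi 0.0002 roll 0.000 far tip x 71.8 z 34.7 near x -79.4 z 73.1 Fbox -1.6 -0.1 -3.9 M [-0.05 -0.15 -0.04] gap 9.5 ff 50.0
clock: 7.35
eef_pos: [581.9, -25.7, 68.1]
eef_rot: [-2.893, -0.0, 1.778]
wrist_force: [-5.1, -0.2, -1.0]
finger_gap: 9.4
finger_force: 50.0
t 7.35 frame x 2.1 y 0.2 z 54.1 th 0.249 dphi 0.0001 roll 0.000 far tip x 77.7 z 34.9 near x -73.5 z 73.3 Fbox -5.0 0.8 -1.0 M [-0.07  0.9  -0.08] gap 9.4 ff 50.0
clock: 7.75
eef_pos: [585.6, -25.0, 68.2]
eef_rot: [-2.892, -0.0, 1.778]
wrist_force: [-6.6, -0.8, 1.1]
finger_gap: 9.4
finger_force: 50.0
t 7.75 frame x 5.8 y 0.2 z 54.2 th 0.249 dphi 0.0000 roll 0.000 far tip x 81.4 z 34.9 near x -69.8 z 73.4 Fbox -6.7 0.5 1.1 M [-0.18  1.33 -0.  ] gap 9.4 ff 50.0
```

```bash
python3 -m crank '[[0,0,2,-0.5,0,0,0],[0,0,3.9,-1,0,0,0],[0,0,3.9,-1,0,0,0],[0,0,3.9,-1,0,0,0]]'
python3 -c "
from h import *
now()"
python3 -m crank '[[0,0,2,-0.5,0,0,0],[0,0,3.9,-1,0,0,0],[0,0,3.9,-1,0,0,0],[0,0,3.9,-1,0,0,0]]'
python3 - <<'E'
from h import *
now()
for x,z,t in((89.6,34,.2),(89.9,33.5,.15),(90.2,33,.1),(90.4,32,.05),(90.5,31.,.0)): step(*tip(x,z,t))
p,d=optics.camera("side");q=p[170:300,210:390,::-1];cv2.imwrite("pics/s3.png",cv2.resize(q,None,fx=4.4,fy=4.4,interpolation=cv2.INTER_CUBIC))
R=Rt.from_euler("xyz",manip.read_state()["eef_rot"]).as_matrix();o=manip.read_state()["eef_pos"]+H*R[:,2]
for n,x,y in(("far+y",78,50),("near+y",-78,50),("far-y",78,-50),("near-y",-78,-50)):
    print(n,((proj("side",o+x*R[:,1]+y*R[:,0]-5*R[:,2])-[210,170]+.5)*4.4-.5).round())
E
```

```text
clock: 8.15
eef_pos: [589.3, -24.2, 68.3]
eef_rot: [-2.892, -0.0, 1.778]
wrist_force: [-9.6, -1.8, 2.7]
finger_gap: 9.6
finger_force: 50.0
t 8.15 frame x 9.6 y 0.1 z 54.2 th 0.250 dphi -0.0001 roll 0.000 far tip x 85.1 z 35.0 near x -66.0 z 73.5 Fbox -9.8 0.2 2.7 M [-0.3   1.9  -0.09] gap 9.6 ff 50.0
clock: 8.55
eef_pos: [592.9, -23.5, 68.3]
eef_rot: [-2.891, -0.0, 1.778]
wrist_force: [-10.5, -1.5, 3.4]
finger_gap: 9.4
finger_force: 50.1
t 8.55 frame x 13.3 y 0.1 z 54.3 th 0.251 dphi -0.0001 roll 0.000 far tip x 88.8 z 34.9 near x -62.3 z 73.6 Fbox -10.6 0.7 3.4 M [-0.47  2.44 -0.04] gap 9.4 ff 50.1
shift [-0.1  0.4  4.7] turn [-0.0507 -0.0004 -0.    ] | now [592.9 -23.5  68.3] F [-10.5  -1.5   3.4]
shift [-0.1  0.3  9. ] turn [-0.1007 -0.0004 -0.    ] | now [592.9 -23.5  68.3] F [-10.5  -1.5   3.4]
shift [-0.1  0.5 13.4] turn [-1.507e-01 -4.000e-04 -1.000e-04] | now [592.9 -23.5  68.3] F [-10.5  -1.5   3.4]
shift [-0.1  0.9 18.3] turn [-2.007e-01 -4.000e-04 -1.000e-04] | now [592.9 -23.5  68.3] F [-10.5  -1.5   3.4]
shift [-0.1  1.4 23.2] turn [-2.507e-01 -4.000e-04 -1.000e-04] | now [592.9 -23.5  68.3] F [-10.5  -1.5   3.4]
far+y [[207. 329.]]
near+y [[541. 294.]]
far-y [[254. 222.]]
near-y [[559. 185.]]
```

View pics/s3.png

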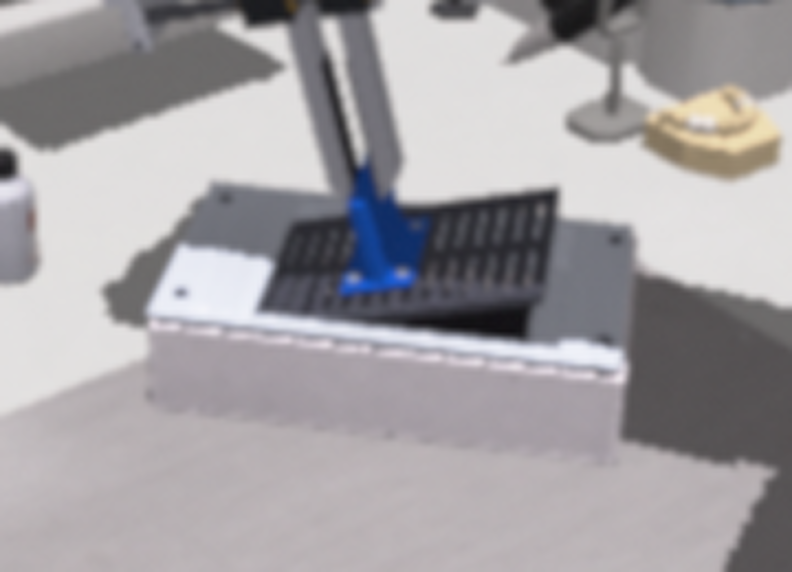

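The near end corners are at (543,297) and (558,190), as predicted. The far end is under the far lip with the bar about 16 mm in. I'll lower the near end now.

```bash
python3 -m crank '[[0,0,0.2,2.4,-0.025,0,0],[0,0,0.4,4.7,-0.05,0,0],[0,0,0.4,6.8,-0.075,0,0],[0,0,0.3,9,-0.1,0,0],[0,0,0.3,9,-0.1,0,0],[0,0,0.3,9,-0.1,0,0]]'
python3 - <<'E'
from h import *
now()
for x,z,t in((90.2,33,.1),(90.4,32,.05),(90.5,31.,.0)): step(*tip(x,z,t))
E
```

```text
clock: 9.2
eef_pos: [590.8, -23.9, 59.5]
eef_rot: [-2.991, -0.0, 1.778]
wrist_force: [-11.2, -2.3, 2.3]
finger_gap: 9.2
finger_force: 50.0
t 9.2 frame x 12.5 y 0.1 z 45.1 th 0.151 dphi -0.0002 roll 0.000 far tip x 89.6 z 33.4 near x -64.6 z 56.9 Fbox -11.4 0.1 2.3 M [-0.43  2.35 -0.05] gap 9.2 ff 50.0
shift [-0.1 -0.   4.3] turn [-0.0508 -0.0005 -0.0001] | now [590.8 -23.9  59.5] F [-11.2  -2.3   2.3]
shift [-0.1 -0.1  9.2] turn [-1.008e-01 -5.000e-04 -1.000e-04] | now [590.8 -23.9  59.5] F [-11.2  -2.3   2.3]
shift [-0.1 -0.1 14.2] turn [-1.508e-01 -5.000e-04 -1.000e-04] | now [590.8 -23.9  59.5] F [-11.2  -2.3   2.3]
```

```bash
python3 -m crank '[[0,0,0,2.2,-0.025,0,0],[0,0,0,4.3,-0.05,0,0],[0,0,0,6.7,-0.075,0,0],[0,0,0,9.2,-0.1,0,0],[0,0,0,9.2,-0.1,0,0],[0,0,0,9.2,-0.1,0,0]]'
python3 - <<'E'
from h import *
now()
for x,z,t in((90.5,31.5,.0),(90.5,30.5,.0)): step(*tip(x,z,t))
E
```

```text
clock: 9.8
eef_pos: [589.5, -24.2, 50.3]
eef_rot: [-3.091, -0.0, 1.778]
wrist_force: [-10.8, -2.4, 3.0]
finger_gap: 9.3
finger_force: 50.0
t 9.8 frame x 12.6 y 0.1 z 35.8 th 0.051 dphi -0.0002 roll 0.000 far tip x 90.5 z 31.9 near x -65.3 z 39.8 Fbox -11.1 -0.1 3.0 M [-0.48  2.35 -0.03] gap 9.3 ff 50.0
shift [-0.1 -0.6  4.4] turn [-0.0507 -0.0005 -0.0002] | now [589.5 -24.2  50.3] F [-10.8  -2.4   3. ]
shift [-0.1 -0.5  5.4] turn [-0.0507 -0.0005 -0.0002] | now [589.5 -24.2  50.3] F [-10.8  -2.4   3. ]
```

```bash
python3 -m crank '[[0,0,-0.2,1.5,-0.017,0,0],[0,0,-0.4,3,-0.034,0,0],[0,0,-0.5,4.5,-0.05,0,0],[0,0,-0.5,4.5,-0.05,0,0],[0,0,-0.5,4.5,-0.05,0,0]]'
python3 - <<'E'
from h import *
now();step(*boxpose(0,30.5,0))
E
```

```text
clock: 10.3
eef_pos: [588.8, -24.3, 45.8]
eef_rot: [-3.141, -0.0, 1.778]
wrist_force: [-12.4, -1.8, 2.7]
finger_gap: 9.1
finger_force: 50.0
t 10.3 frame x 12.6 y 0.1 z 31.3 th 0.001 dphi -0.0000 roll 0.000 far tip x 90.6 z 31.2 near x -65.4 z 31.3 Fbox -12.5 0.8 2.7 M [-0.41  2.31 -0.07] gap 9.1 ff 50.0
shift [ -0.1 -12.6   0.8] turn [-0.0007 -0.0005 -0.    ] | now [588.8 -24.3  45.8] F [-12.4  -1.8   2.7]
```

Flat and below both lips. I'll let it come back in stages.

```bash
python3 -m crank '[[0,0,-2,0,0,0,0],[0,0,-4,0,0,0,0],[0,0,-6,0,0,0,0],[0,0,-8,0,0,0,0],[0,0,-9.5,0,0,0,0],[0,0,-9.5,0,0,0,0],[0,0,-9.5,0,0,0,0]]'
python3 -c "
from h import *
now()"
python3 -m crank '[[0,0,-1,0,0,0,0],[0,0,-2,0,0,0,0],[0,0,-2,0,0,0,0],[0,0,-2,0,0,0,0]]'
python3 -c "
from h import *
now()"
```

```text
clock: 11.0
eef_pos: [580.2, -26.1, 45.8]
eef_rot: [3.141, -0.0, 1.778]
wrist_force: [-6.7, -0.5, 0.3]
finger_gap: 9.4
finger_force: 50.0
t 11.0 frame x 3.9 y 0.1 z 31.3 th -0.001 dphi 0.0000 roll 0.000 far tip x 81.9 z 31.4 near x -74.1 z 31.2 Fbox -6.7 0.9 0.3 M [-0.23  1.37 -0.08] gap 9.4 ff 50.0
clock: 11.4
eef_pos: [578.4, -26.5, 45.8]
eef_rot: [3.14, -0.0, 1.778]
wrist_force: [-5.8, -0.6, -0.8]
finger_gap: 9.7
finger_force: 50.0
t 11.4 frame x 2.0 y 0.1 z 31.3 th -0.001 dphi 0.0000 roll 0.000 far tip x 80.0 z 31.4 near x -76.0 z 31.2 Fbox -5.8 0.6 -0.8 M [-0.22  1.07 -0.04] gap 9.7 ff 50.0
```

```bash
python3 -m crank '[[0,0,-0.7,0.3,0,0,0],[0,0,-1.4,0.6,0,0,0],[0,0,-1.4,0.6,0,0,0],[0,0,-1.4,0.6,0,0,0]]'
python3 -c "
from h import *
now()"
python3 -m crank '[[0,0,-0.4,0.2,0,0,0],[0,0,-0.8,0.5,0,0,0],[0,0,-0.8,0.5,0,0,0],[0,0,-0.8,0.5,0,0,0]]'
python3 -c "
from h import *
now()"
```

```text
clock: 11.8
eef_pos: [577.2, -26.8, 45.2]
eef_rot: [3.14, -0.0, 1.778]
wrist_force: [-5.1, -1.3, -0.7]
finger_gap: 9.3
finger_force: 50.0
t 11.8 frame x 0.8 y 0.1 z 30.7 th -0.002 dphi 0.0000 roll 0.000 far tip x 78.8 z 30.8 near x -77.2 z 30.5 Fbox -5.2 -0.2 -0.7 M [-0.24  0.99 -0.08] gap 9.3 ff 50.0
clock: 12.2
eef_pos: [576.6, -26.9, 44.7]
eef_rot: [3.14, -0.0, 1.778]
wrist_force: [-4.1, -0.6, -1.2]
finger_gap: 9.4
finger_force: 50.0
t 12.2 frame x 0.2 y 0.2 z 30.2 th -0.002 dphi 0.0001 roll 0.000 far tip x 78.2 z 30.3 near x -77.8 z 30.0 Fbox -4.2 0.2 -1.2 M [-0.26  0.89 -0.06] gap 9.4 ff 50.0
```

```bash
python3 -m crank '[[0,0,-0.3,0.2,0,0,0],[0,0,-0.6,0.4,0,0,0],[0,0,-0.6,0.4,0,0,0],[0,0,-0.6,0.4,0,0,0]]'
python3 -c "
from h import *
now()"
python3 -m crank '[[0,0,-0.4,0.2,0,0,0],[0,0,-0.8,0.4,0,0,0],[0,0,-0.8,0.4,0,0,0],[0,0,-0.8,0.4,0,0,0]]'
python3 -c "
from h import *
now()"
```

```text
clock: 12.6
eef_pos: [576.2, -27.0, 44.4]
eef_rot: [3.139, -0.0, 1.778]
wrist_force: [-2.8, -1.6, 1.1]
finger_gap: 9.4
finger_force: 50.0
t 12.6 frame x -0.2 y 0.1 z 29.9 th -0.002 dphi 0.0001 roll 0.000 far tip x 77.8 z 30.1 near x -78.2 z 29.7 Fbox -3.1 -1.0 1.1 M [-0.22  0.78 -0.07] gap 9.4 ff 50.0
clock: 13.0
eef_pos: [575.8, -27.1, 44.4]
eef_rot: [3.138, 0.0, 1.778]
wrist_force: [-0.7, 1.5, 5.8]
finger_gap: 9.2
finger_force: 50.0
t 13.0 frame x -0.6 y 0.1 z 29.9 th -0.004 dphi 0.0002 roll -0.000 far tip x 77.4 z 30.2 near x -78.6 z 29.7 Fbox -0.3 1.6 5.8 M [ 0.07  0.18 -0.02] gap 9.2 ff 50.0
```

```bash
python3 -m crank '[[0,0,0,0.4,0.003,0,0],[0,0,0,0.8,0.006,0,0],[0,0,0,0.8,0.006,0,0],[0,0,0,0.8,0.006,0,0]]'
python3 -c "
from h import *
now()"
python3 -m crank '[[15,0,0,0,0.006,0,0],[15,0,0,0,0,0,0],[20,0,0,0,0,0,0],[30,0,0,0,0,0,0],[30,0,0,0,0,0,0]]'
python3 - <<'E'
from h import *
now()
p,d=optics.camera("side");q=p[170:300,210:390,::-1];cv2.imwrite("pics/s4.png",cv2.resize(q,None,fx=4.4,fy=4.4,interpolation=cv2.INTER_CUBIC))
E
```

```text
clock: 13.4
eef_pos: [575.7, -27.1, 44.4]
eef_rot: [-3.139, 0.0, 1.778]
wrist_force: [-7.5, -0.0, 15.5]
finger_gap: 9.2
finger_force: 50.0
t 13.4 frame x -0.8 y 0.1 z 29.9 th 0.003 dphi 0.0002 roll -0.000 far tip x 77.2 z 29.7 near x -78.8 z 30.1 Fbox -7.3 1.5 15.5 M [ 0.02  1.31 -0.03] gap 9.2 ff 50.0
clock: 13.9
eef_pos: [575.2, -27.2, 42.9]
eef_rot: [-3.137, -0.0, 1.778]
wrist_force: [0.7, 0.2, -0.2]
finger_gap: 27.8
finger_force: 0.0
t 13.9 frame x -1.3 y 0.2 z 28.4 th 0.004 dphi 0.0000 roll 0.000 far tip x 76.7 z 28.1 near x -79.3 z 28.8 Fbox 0.7 0.0 -0.2 M [-0.05  0.04 -0.01] gap 27.8 ff 0.0
```

View pics/s4.png

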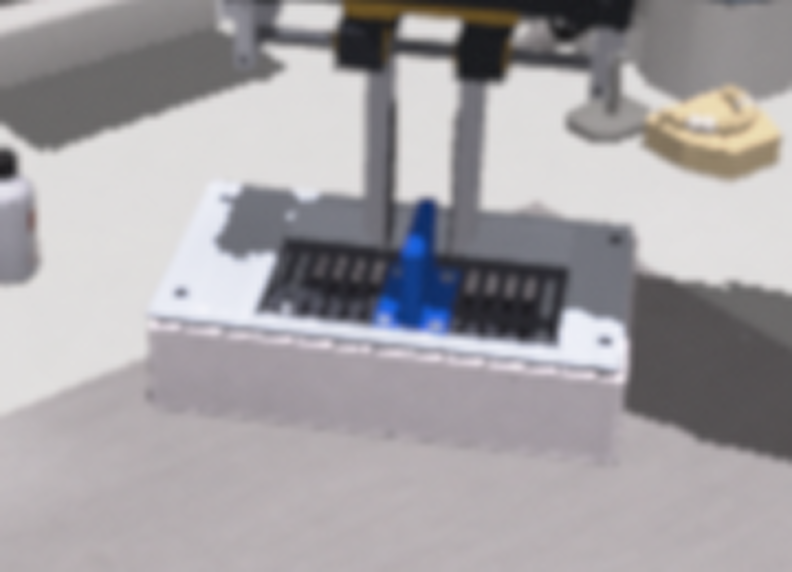

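The grating lies level in the opening, both ends under the lips (visible (262,310)-(565,340)), and the fingers are clear of the plate at (418,260). I'll go up and to the side for a last check.

```bash
python3 -m crank '[[30,0,0,-5,0,0,0],[30,0,0,-20,0,0,0],[30,0,0,-45,0,0,0],[30,0,0,-80,0,0,0],[30,0,0,-120,0,0,0],[30,40,0,-140,0,0,0],[30,80,0,-140,0,0,0],[30,120,0,-140,0,0,0],[30,160,0,-140,0,0,0],[30,200,0,-140,0,0,0]]'
python3 -m crank '[[30,40,0,0,0,0,0],[30,60,0,0,0,0,0],[30,60,0,0,0,0,0],[30,60,0,0,0,0,0]]'
python3 - <<'E'
from h import *
p,d=optics.camera("top");cv2.imwrite("pics/t5.png",cv2.resize(p[160:290,220:350,::-1],None,fx=4.4,fy=4.4,interpolation=cv2.INTER_CUBIC))
c=optics.calibration("top");K=c["camera_matrix"]
def z_at(dd,X):
    X=np.asarray(X)
    out=[]
    for u,v in proj("top",X).round().astype(int):
        z=dd[v,u]; P=c["R"].T@(np.linalg.inv(K)@[u,v,1]*z-c["t"]); out.append(P[2])
    return np.median(out)
ex=np.array([np.cos(YAW),np.sin(YAW)]);ey=np.array([-ex[1],ex[0]])
pt=lambda x,y,z:np.r_[C+(x+S)*ex+y*ey,z]
for x0 in(-66,-58,-30,30,56,63): print(x0,[round(z_at(d,[pt(x0+a,y+b,35) for a in(-3,-1,1,3) for b in(-4,0,4)]),1) for y in(-44,-40,0,40,44)])
print("lips",z_at(d,[pt(-80,y,54) for y in range(-40,41,8)]),z_at(d,[pt(85,y,54) for y in range(-40,41,8)]))
b=p.astype(int);m=(b[...,2]>b[...,0]+60);o=np.zeros_like(m);o[185:270,250:322]=m[185:270,250:322]
r,_=rect("top",o,50);q=np.array(r[0])-C;print("blue frame x,y",q@ex-S,q@ey,r)
E
```

```text
clock: 14.95
eef_pos: [534.1, 170.2, 184.7]
eef_rot: [-3.139, -0.0, 1.778]
wrist_force: [0.3, 0.5, 0.2]
finger_gap: 28.2
finger_force: 0.0
clock: 15.35
eef_pos: [522.3, 227.1, 184.0]
eef_rot: [-3.138, -0.0, 1.779]
wrist_force: [0.7, -0.6, 0.2]
finger_gap: 28.2
finger_force: 0.0
-66 [np.float64(34.4), np.float64(35.1), np.float64(33.4), np.float64(34.6), np.float64(34.3)]
-58 [np.float64(33.4), np.float64(33.8), np.float64(34.8), np.float64(32.9), np.float64(33.5)]
-30 [np.float64(34.3), np.float64(33.4), np.float64(32.6), np.float64(34.0), np.float64(34.0)]
30 [np.float64(34.3), np.float64(34.3), np.float64(33.9), np.float64(33.9), np.float64(34.6)]
56 [np.float64(34.8), np.float64(35.1), np.float64(34.4), np.float64(33.2), np.float64(35.1)]
63 [np.float64(34.0), np.float64(34.0), np.float64(33.7), np.float64(35.2), np.float64(35.2)]
lips 53.916394943156774 53.05073859872849
blue frame x,y -0.5508895213314062 2.616818171468227 ((575.3746337890625, -24.59957504272461), (34.7234992980957, 62.32732009887695), 11.721729278564453)
```

View pics/t5.png

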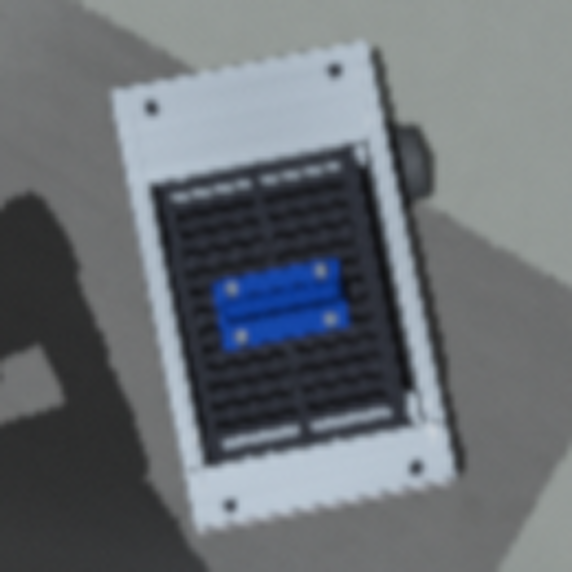

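The grating lies flat under both lips (ends at about (255,165) and (305,445) in the crop). It sits about 3 mm towards +y, inside the 6 mm limit, and depth is level everywhere to about 1 mm. I'm handing it in.

```bash
python3 -c "
from cell import manip
print(manip.sign_off())"
```

```text
the job is handed in; nothing more can be done
None
```

The grating is back in the dust box, flat on both ledges with an end under each lip and the gripper clear of it; I handed the job in at about 15 s, and the hand-in returned no verdict.

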